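Load the dressing-round caddy

TASK

Load the caddy with the three amber bottles that have red, yellow and green caps, one at a time in that order (red, then yellow, then green), each stood upright in the cup of its cap's colour. Set the glass bottles down gently, never dropping one or knocking any bottle over. Leave the black-capped amber bottle, the white bottle, the kidney dish and the squeeze bottle where they stand.

Things in the scene. Friction and masses are not known exactly. Their poses are not given: they have to be found in the camera images.
- vial_red: Amber (dark brown) medicine bottle, loose, standing on the table: 40 mm diameter straight body from the base up to 62 mm, paper label band round it from 12 to 42 mm, narrow shoulder, red screw cap of 29 mm diameter from 70 to 88 mm (total height 88 mm), about 60 to 130 g. Round: its yaw means nothing. Origin: centre of the underside, z axis up to the cap. Belongs in the red cup.
- vial_yellow: Amber (dark brown) medicine bottle, loose, standing on the table: 40 mm diameter straight body from the base up to 62 mm, paper label band round it from 12 to 42 mm, narrow shoulder, yellow screw cap of 29 mm diameter from 70 to 88 mm (total height 88 mm), about 60 to 130 g. Round: its yaw means nothing. Origin: centre of the underside, z axis up to the cap. Belongs in the yellow cup.
- vial_green: Amber (dark brown) medicine bottle, loose, standing on the table: 40 mm diameter straight body from the base up to 62 mm, paper label band round it from 12 to 42 mm, narrow shoulder, green screw cap of 29 mm diameter from 70 to 88 mm (total height 88 mm), about 60 to 130 g. Round: its yaw means nothing. Origin: centre of the underside, z axis up to the cap. Belongs in the green cup.
- vial_black: Look-alike that stays: amber (dark brown) bottle with a black cap, loose, same shape and size as the other bottles. Origin: centre of the underside, z up.
- vial_white: Look-alike that stays: white plastic bottle with a red cap, loose, same shape and size as the amber ones. Origin: centre of the underside, z up.
- cup_red: The red square cup in the caddy: 62 x 62 mm outside, 56 x 56 mm inside, 26 mm tall, open at the top. Origin: centre of its underside, 4 mm above the table, z up; the floor for the bottle is 3 mm above the origin; x points along the row of three cups. The cups stand in a row, 74 mm between centres, colours in any order.
- cup_yellow: The yellow square cup in the caddy: 62 x 62 mm outside, 56 x 56 mm inside, 26 mm tall, open at the top. Origin: centre of its underside, 4 mm above the table, z up; the floor for the bottle is 3 mm above the origin; x points along the row of three cups. The cups stand in a white caddy tray 240 x 82 mm, walls 18 mm high, a wire handle 41 mm high at each end of the row.
- cup_green: The green square cup in the caddy: 62 x 62 mm outside, 56 x 56 mm inside, 26 mm tall, open at the top. Origin: centre of its underside, 4 mm above the table, z up; the floor for the bottle is 3 mm above the origin; x points along the row of three cups. Caddy and cups are fixed, but stand elsewhere and at another yaw each time.
- kidney_dish: Bystander: bean-shaped stainless steel dish, loose, about 195 x 95 x 38 mm, 250 g, beyond the bottles. Origin: middle of its curved centre line, at the underside; long axis along its y, z up.
- squeeze_bottle: Bystander: blue squeeze bottle with a white nozzle, loose, 54 mm diameter, 130 mm tall, 250 g. Origin: centre of the underside, z up.
Mind the look-alikes: they are no part of the job. Several things have the shape of the cup_red; the one meant has the colours described above.

How it is judged (in metres and radians):
On the way, in this order (a step that is already met when the one before it is completed fails the run):
1. the red-capped amber bottle stands released in the red cup (horizontal distance between vial_red and cup_red below 0.014 m and z of vial_red in the frame of cup_red below 0.009 m and angle between vial_red's own z axis and vertical below 0.12 rad and contact force between vial_red and the fingers below 0.3 N), for 0.2 s.
2. the yellow-capped amber bottle stands released in the yellow cup (horizontal distance between vial_yellow and cup_yellow below 0.014 m and z of vial_yellow in the frame of cup_yellow below 0.009 m and angle between vial_yellow's own z axis and vertical below 0.12 rad and contact force between vial_yellow and the fingers below 0.3 N), for 0.2 s.
3. the green-capped amber bottle stands released in the green cup (horizontal distance between vial_green and cup_green below 0.014 m and z of vial_green in the frame of cup_green below 0.009 m and angle between vial_green's own z axis and vertical below 0.12 rad and contact force between vial_green and the fingers below 0.3 N), for 0.2 s.
At the end, for the whole second after the job is handed in: The red-, yellow- and green-capped amber bottles each stand on the floor of the cup of their colour (centre within 14 mm of the cup's centre, upright within 7 degrees), released and at rest; the two look-alike bottles, the kidney dish and the squeeze bottle are within 30 mm of where they started (all of step 1 and all of step 2 and all of step 3 and linear speed of each of vial_red, vial_yellow, vial_green below 0.02 m/s and angular speed of each of vial_red, vial_yellow, vial_green below 0.3 rad/s and distance of each of vial_black, vial_white, kidney_dish, squeeze_bottle from where it was at the start of the episode below 0.03 m); the robot touches nothing.
It fails at once if a look-alike bottle (black cap or white) is moved more than 30 mm (distance of any of vial_black, vial_white from where it was at the start of the episode above 0.03 m).
It fails at once if the kidney dish or the squeeze bottle is moved more than 30 mm (distance of any of kidney_dish, squeeze_bottle from where it was at the start of the episode above 0.03 m).
It fails at once if a bottle is tipped over (more than 40 degrees) (angle between any of vial_red, vial_yellow, vial_green, vial_black, vial_white's own z axis and vertical above 0.7 rad).
It fails at once if a bottle is dropped (falls free faster than 0.7 m/s, about 25 mm) ((linear speed of vial_red above 0.7 m/s and contact force between vial_red and anything else below 0.2 N) or (linear speed of vial_yellow above 0.7 m/s and contact force between vial_yellow and anything else below 0.2 N) or (linear speed of vial_green above 0.7 m/s and contact force between vial_green and anything else below 0.2 N) or (linear speed of vial_black above 0.7 m/s and contact force between vial_black and anything else below 0.2 N) or (linear speed of vial_white above 0.7 m/s and contact force between vial_white and anything else below 0.2 N)).
It also fails if it takes over 93 s, if anything falls off the work surface, if the arm or the gripper's body presses on something with over 40 N, if the wrist force passes 120 N, or if a joint passes its speed limit or range.

ROBOT

A 7-joint arm with a two-finger parallel gripper is mounted at the origin on the work surface. World frame = base frame: x ahead of the robot, y to its left, z up, the work surface at z = 0. Lengths are in mm, angles in rad, forces in N, time in s.
With the tool pointing down it reaches from about 400 to 850 mm from the base axis. Payload 6.9 kg.
Tool frame: the origin (TCP) lies at the very end of the fingers, on their centre line; the grasp point (between the pads) lies 19 mm behind it; z points along the fingers, y is the line along which they close (so a half turn about z gives the same grasp; the last joint's range is limited). The gripper opens to 85 mm and grips with 20 to 120 N. Pads are 22 mm wide; open, the fingers measure 114 mm over their backs; the gripper's body (76 mm by 85 mm) begins 54 mm behind the grasp point. The pads swing forward as they close: fully open they stand 13 mm farther back than shut.
Start: joints at [-1.214, 0.507, -0.238, 1.5, 0.126, 1.149, -0.155], TCP at [155.737, 605.275, 231.275] pointing down, gripper open.
Joint ranges: [-3.08, 3.08], [-0.24, 2.05], [-1.43, 1.35], [0, 2.5], [-1.52, 4.66], [0.17, 1.96], [-2.89, 2.89]. Speed limits (rad/s): [2.39, 2.39, 3.14, 3.14, 3.14, 3.14, 3.14].

INTERFACE

Orientations are given as a unit quaternion [w, x, y, z].
In Python, from station import ctrl gives the robot as it stands. The module is installed in compiled form; this text tells all that it offers.
- The arm moves only by the tool drive_tool, never from a script. Its argument "moves" is a list that holds one entry, the list of rows, each a list of 5 numbers: the finger opening in m, from 0 to 0.0854, then the shift along the tool's x, y, z in m, then the turn about the tool's z in degrees. A call has 1 to 10 rows; each row shifts and turns the commanded pose from where the row before left it, along the tool's axes as they then stand; what a row does not reach is not made up. A row lasts 1/10 s, in which the tool goes at most 50 mm and 8.59 degrees, less where a joint would pass 70% of its speed; a pose out of reach is approached as far as the arm can. A call with a gripper value outside its range is refused whole. The fingers move at their own pace and stop on an object; "force" is the grip in N (left out, the last holds). Time passes only in rows, so rows that do not move let the fingers close. It gives the time, the measured TCP pose, the force, the opening and the grip force at its end, in the units of the state.
- ctrl.observe(): the state, without advancing time (a new reading comes with each control period).
- ctrl.capture(name): name is "scene" or "top" or "wrist"; returns a dict with "color" (384x512x3 uint8, blue, green, red), "depth" (384x512 float32, mm along the optical axis (not along the pixel's ray), 0 where there is no reading), "K" (3x3 intrinsics, pixels), "rvec" (rotation vector, rad) and "tvec" (3), from world to camera coordinates, as OpenCV has them. Camera axes: x right, y down, z forward; pixel columns grow to the right and rows downward; lengths in mm; the calibration is good to about 2 mm. A picture is of the moment at which its call begins.
- ctrl.hand_in(): hands the job in; it is judged then, once.
Trained networks look in a picture, given as the dict that the camera call returned (one of the last four; its "shot" number tells which), for a name from the list of things; names that differ only in an ending like _2 or _b are one class to them, and where a whole thing is asked for, a point or a joint stands for the part that bears it (a point fixed in the world has none). Each returns a list of dicts, best first, with "p" (0 to 1); they miss things now and then, are a little off and sometimes report something else, mostly with a low value. They report only what shows in the picture. A call takes as long as a camera call. They do not tell look-alikes from the thing itself.
- ctrl.recognise(picture, query): "xy" ([column, row] in pixels, amid what is visible of it).
- ctrl.trace(picture, query): "region" (384x512 bool, what is visible of it) and "xy" ([column, row] in pixels, amid what is visible of it).
- ctrl.place_of(picture, query): "xy" ([column, row] in pixels: a listed point, or the origin of a listed thing).
The state is a dict: "time_s": time; "joints": joint angles; "dq": joint speeds; "joint_torque": joint torques, N m; "eef_pos": TCP position; "orientation": TCP orientation; "contact_force": force on the tool from outside, world axes, zero at the start; "torque": the same for the moment, N m; "opening": finger opening in mm; "finger_force": force on a finger pad.
Only numpy, scipy, OpenCV 4.12 (cv2) and the standard library are available. Lean on these libraries where they do the work, as an engineer would, in place of code of your own. Each camera call takes 0.05 s, during which the arm holds its last target. There are 200 camera calls.

## Working session

There is one attempt and no reset: what is moved stays moved. The work goes in short steps, Python scripts to look and compute and a tool call to move; the robot and the scene stay as the last step left them, time stands still between calls to the robot, and variables do not carry over. Pictures are saved under pics/ and viewed, at most 14 in all, crops included, and the job is handed in when it is done.

Besides the shell and the picture viewer there is one more tool, called after "Request:" as a command line: name --argument value ..., lists and objects as JSON in quotes. drive_tool: Moves the arm, as the interface text tells. Its arguments: {"type":"object","properties":{"moves":{"type":"array"},"force":{"type":"number"}},"required":["moves"]}

```bash
mkdir -p pics
cat > h.py <<'E'
import numpy as np, cv2
from station import ctrl
def world(p,u,v,z=None):
    R=cv2.Rodrigues(np.array(p["rvec"],float))[0]; t=np.array(p["tvec"],float).ravel(); K=np.array(p["K"])
    r=np.linalg.inv(K)@[u,v,1.]; d=R.T@r; o=-R.T@t
    if z is None:
        return o+d*float(p["depth"][int(round(v)),int(round(u))])
    return o+d*(z-o[2])/d[2]
E
python3 - <<'E'
from h import *
ims=[]
for n in("scene","top"):
    p=ctrl.capture(n); ims.append(p["color"]); cv2.imwrite(f"pics/{n}0.png",p["color"])
    for q in("vial_red","cup_red","kidney_dish","squeeze_bottle"):
        for r in ctrl.trace(p,q)[:8]:
            m=r["region"]&(p["depth"]>0); c=p["color"][m].mean(0).round() if m.any() else None
            v,u=np.nonzero(m)
            print(n,q,round(r["p"],2),np.round(r["xy"]),c, np.round(world(p,*r["xy"])))
print(ctrl.observe())
E
```

```text
scene vial_red 0.83 [308. 163.] [42. 48. 80.] [463.  58.  63.]
scene vial_red 0.32 [268. 191.] [ 80.  85. 112.] [617.  49.  67.]
scene cup_red 0.84 [236. 138.] [ 22.  26. 102.] [ 512. -200.    5.]
scene cup_red 0.76 [203. 120.] [91. 39. 21.] [ 533. -338.    1.]
scene cup_red 0.76 [256. 171.] [74. 26. 55.] [557. -58.   3.]
scene kidney_dish 0.85 [243. 239.] [96. 96. 95.] [743.  83.   4.]
scene squeeze_bottle 0.55 [337. 287.] [83. 67. 42.] [708. 362.  89.]
scene squeeze_bottle 0.55 [270. 192.] [ 80.  85. 113.] [612.  51.  60.]
top vial_red 0.54 [242. 248.] [27. 29. 79.] [453.  39.  85.]
top vial_red 0.24 [329. 193.] [ 40. 104. 128.] [ 603. -210.    1.]
top cup_red 0.86 [329. 218.] [ 28.  30. 108.] [ 530. -207.    6.]
top cup_red 0.83 [373. 215.] [95. 45. 29.] [ 536. -331.    6.]
top cup_red 0.59 [279. 210.] [83. 38. 63.] [558. -67.  -2.]
top kidney_dish 0.82 [226. 143.] [93. 92. 88.] [750.  81.   2.]
top squeeze_bottle 0.66 [328. 192.] [ 39. 103. 127.] [ 605. -208.    1.]
top squeeze_bottle 0.58 [126. 164.] [64. 54. 36.] [679. 340. 108.]
{'time_s': 0.5, 'joints': array([-1.21349766,  0.50755558, -0.23762963,  1.50024242,  0.12570804,
        1.14890973, -0.15483713]), 'dq': array([ 4.96307109e-04,  1.61928849e-04,  9.98427924e-05,  1.31833746e-03,
       -2.28679527e-03, -6.73637557e-04, -1.64025217e-03]), 'joint_torque': array([ 3.82839553e-04, -6.19856071e+01, -2.18266569e+00, -2.49770701e+01,
        1.39675738e-02,  3.11803087e-03,  3.49131540e-05]), 'eef_pos': array([155.71947952, 605.25252574, 231.22678829]), 'orientation': array([-1.67225929e-05,  1.25580302e-01,  9.92083456e-01, -6.51885072e-05]), 'contact_force': array([-0.11710864, -0.07564995,  0.03592265]), 'torque': array([ 0.00126887,  0.00573971, -0.00536833]), 'finger_force': 0.0, 'opening': 85.43476033232231}
```

Run:
```python
import cv2,numpy as np
a=cv2.imread("pics/top0.png");b=cv2.imread("pics/scene0.png")
cv2.imwrite("pics/t1.png",cv2.resize(a[100:340,90:410],(800,600),interpolation=cv2.INTER_CUBIC))
cv2.imwrite("pics/s1.png",cv2.resize(b[60:330,150:510],(800,600),interpolation=cv2.INTER_CUBIC))
```

```text
(no output)
```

View pics/t1.png

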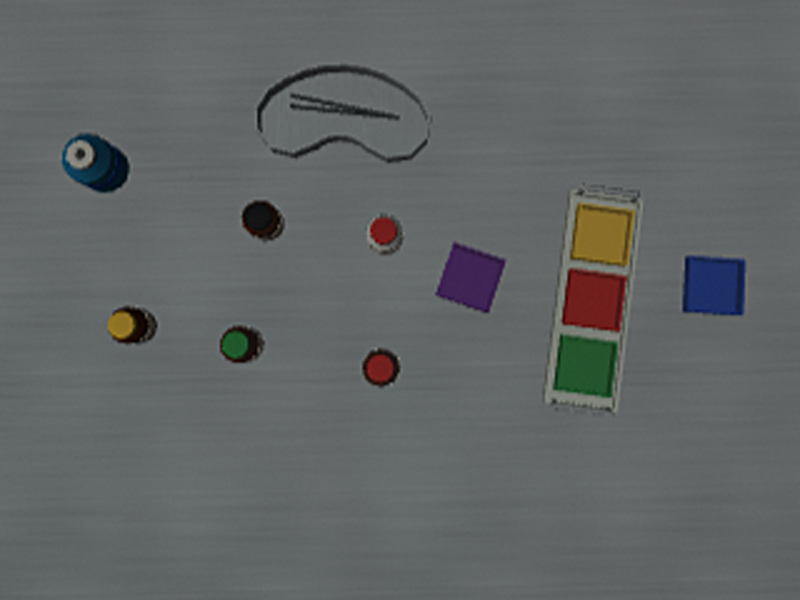

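View pics/s1.png

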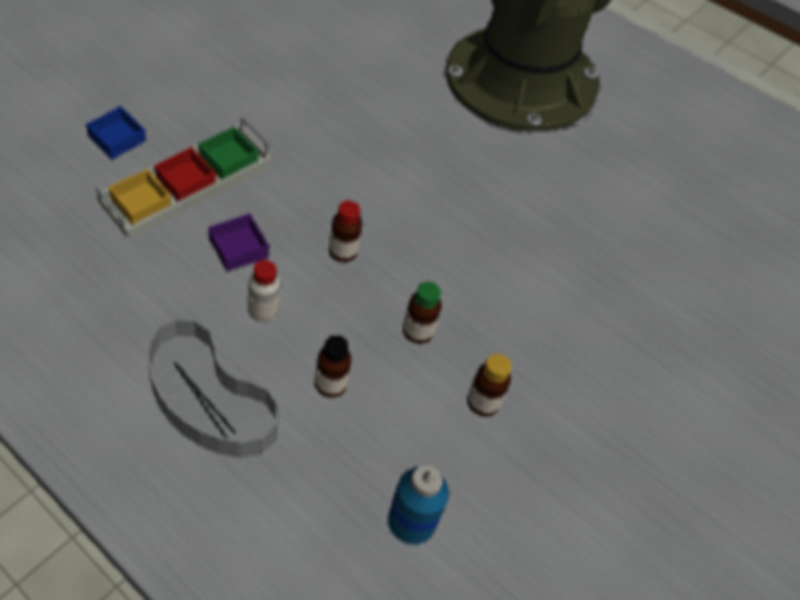

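The views show the amber/red-cap bottle at top-view px (242,247), and the white look-alike, also red-capped, at (244,193). The first is the one meant because its body is brown in the scene view. Yellow is at about (139,230), green at (185,238) and black (stays) at (194,187). The caddy cups, yellow/red/green, are at about (331,194), (328,220) and (324,246). The purple and blue cups are distractors.

```bash
cat >> h.py <<'E'
def blobs(p,amin=30):
    hsv=cv2.cvtColor(p["color"],cv2.COLOR_BGR2HSV); H,S,V=[hsv[...,i].astype(int) for i in range(3)]
    M={"red":((H<8)|(H>172)),"yellow":(H>15)&(H<32),"green":(H>45)&(H<80)}
    out=[]
    for k,m in M.items():
        m=(m&(S>130)&(V>75)).astype(np.uint8)
        n,l,st,c=cv2.connectedComponentsWithStats(m)
        for i in range(1,n):
            if st[i,4]>=amin:
                pts=cv2.findNonZero((l==i).astype(np.uint8)); out.append((k,st[i,4],cv2.minAreaRect(pts)))
    return out
E
python3 - <<'E'
from h import *
p=ctrl.capture("top")
for k,a,r in blobs(p):
    z=30 if a>350 else 88
    print(k,a,np.round(r[0],1),np.round(r[1],1),round(r[2]),np.round(world(p,*r[0],z)[:2],1),[np.round(world(p,*c,30)[:2]).tolist() for c in cv2.boxPoints(r)] if a>350 else "")
R=cv2.Rodrigues(p["rvec"])[0];print("cam",-R.T@p["tvec"])
from scipy.spatial.transform import Rotation as Q
s=ctrl.observe();w=s["orientation"];print(Q.from_quat([w[1],w[2],w[3],w[0]]).as_matrix().round(3))
w=ctrl.capture("wrist");cv2.imwrite("pics/w0.png",w["color"]);R=cv2.Rodrigues(w["rvec"])[0];print(w["K"],-R.T@w["tvec"],R)
E
```

```text
red 87 [242.6 191.8] [9.8 9.8] 27 [601.3  34.1] 
red 481 [327.3 219.6] [23.6 22.1] 8 [ 525.2 -197.5] [[500.0, -160.0], [561.0, -171.0], [550.0, -235.0], [490.0, -224.0]]
red 88 [241.5 247. ] [10.  9.] 90 [455.4  39.3] 
yellow 511 [330.6 193.4] [23.3 22.5] 7 [ 597.9 -209.1] [[572.0, -172.0], [634.0, -182.0], [624.0, -246.0], [562.0, -236.0]]
yellow 89 [137.8 229.6] [9.8 9.8] 63 [506.3 312.2] 
green 78 [183.8 237.3] [8.5 9.2] 45 [483.9 191.2] 
green 401 [323.3 246.5] [19.9 21.2] 6 [ 451.6 -184.1] [[426.0, -153.0], [484.0, -161.0], [477.0, -215.0], [419.0, -207.0]]
cam [ 475.49367455    5.06825705 1401.43953   ]
[[-0.968  0.249  0.   ]
 [ 0.249  0.968 -0.   ]
 [-0.    -0.    -1.   ]]
[[311.07422066   0.         260.34392832]
 [  0.         311.07422066 186.33323251]
 [  0.           0.           1.        ]] [ 91.29095734 621.72095545 373.8360488 ] [[ 0.24952327  0.96836748 -0.00159885]
 [ 0.93489332 -0.24046682  0.2610559 ]
 [ 0.25241357 -0.06663427 -0.96532236]]
```

Request:
drive_tool --moves '[[[0.085,0,0,0,-4.7],[0.085,-0.026,-0.034,0,0],[0.085,-0.026,-0.034,0,0],[0.085,-0.026,-0.034,0,0],[0.085,-0.026,-0.034,0,0],[0.085,-0.026,-0.034,0,0],[0.085,-0.026,-0.034,0,0],[0.085,-0.026,-0.034,0,0],[0.085,-0.026,-0.034,0,0],[0.085,-0.026,-0.034,0,0]]]' --force 30

```text
time_s: 1.6
eef_pos: [335.3, 262.6, 231.6]
orientation: [0.0, 0.085, 0.996, 0.0]
contact_force: [1.2, 0.4, -0.1]
opening: 85.1
finger_force: 0.0
```

```bash
cat >> h.py <<'E'
from scipy.spatial.transform import Rotation as Q
def go(X,Y,Z):
    s=ctrl.observe();w=s["orientation"];R=Q.from_quat([w[1],w[2],w[3],w[0]]).as_matrix()
    print("tcp",s["eef_pos"].round(1),"shift tool mm",(R.T@(np.array([X,Y,Z])-s["eef_pos"])).round(1),"tooly",R[:,1].round(3),"t",round(s["time_s"],2),"open",round(s["opening"],1),"ff",round(s["finger_force"],1))
E
python3 -c "
from h import *
go(455,39,200)"
```

```text
tcp [335.3 262.6 231.6] shift tool mm [-155.7 -200.2   31.6] tooly [0.169 0.986 0.001] t 1.6 open 85.1 ff 0.0
```

Request:
drive_tool --moves '[[[0.085,-0.026,-0.034,0,0],[0.085,-0.026,-0.034,0,0],[0.085,-0.026,-0.033,0,0],[0.085,-0.026,-0.033,0,0],[0.085,-0.026,-0.033,0,0],[0.085,-0.026,-0.033,0,0],[0.085,0,0,0,0],[0.085,0,0,0,0]]]'

```text
time_s: 2.4
eef_pos: [454.7, 40.1, 231.2]
orientation: [-0.0, 0.086, 0.996, 0.0]
contact_force: [-0.3, 1.1, -0.3]
opening: 85.4
finger_force: 0.0
```

```bash
cat > look.py <<'E'
import sys
from h import *
n=sys.argv[1]; p=ctrl.capture("wrist")
vis=p["color"].copy()
for k,a,r in blobs(p,150):
    u,v=r[0]; w=world(p,u,v); print(k,a,np.round(r[0]),np.round(r[1]),"depth pt",w.round(1),"z88",world(p,u,v,88)[:2].round(1),"z30",world(p,u,v,30)[:2].round(1))
for r in ctrl.place_of(p,"vial_red")[:4]: print("vial origin",round(r["p"],2),np.round(r["xy"]),world(p,*r["xy"],0)[:2].round(1))
for r in ctrl.place_of(p,"cup_red")[:5]: print("cup origin",round(r["p"],2),np.round(r["xy"]),world(p,*r["xy"],4)[:2].round(1))
cv2.imwrite(f"pics/{n}.png",vis)
E
python3 look.py w1; python3 -c "
from h import *
go(455,39,29)"
```

```text
red 771 [261. 174.] [30. 31.] depth pt [453.3  40.7  87.3] z88 [453.2  40.8] z30 [466.2  38.6]
red 3051 [ 82. 249.] [58. 60.] depth pt [ 529.8 -207.9    7.2] z88 [ 498.8 -150.7] z30 [ 521.  -191.7]
red 584 [279. 304.] [29. 24.] depth pt [595.7  35.   87.4] z88 [595.2  35. ] z30 [637.1  31.8]
yellow 327 [ 74. 282.] [15. 35.] depth pt [ 565.4 -220.4   24.3] z88 [ 533.3 -170.9] z30 [ 562.6 -216. ]
green 632 [425. 176.] [26. 29.] depth pt [482.4 192.7  87.3] z88 [482.2 192.4] z30 [501. 221.]
green 2959 [ 71. 192.] [53. 67.] depth pt [ 454.5 -196.4    7.3] z88 [ 440.1 -141.9] z30 [ 450.5 -181.1]
vial origin 0.84 [262. 159.] [455.   41.5]
cup origin 0.86 [ 90. 242.] [ 523.3 -196.5]
cup origin 0.56 [196. 248.] [554.3 -63.2]
tcp [454.1  42.  231.3] shift tool mm [ -1.4  -2.9 202.3] tooly [0.167 0.986 0.   ] t 2.55 open 84.8 ff 0.0
```

View pics/w1.png

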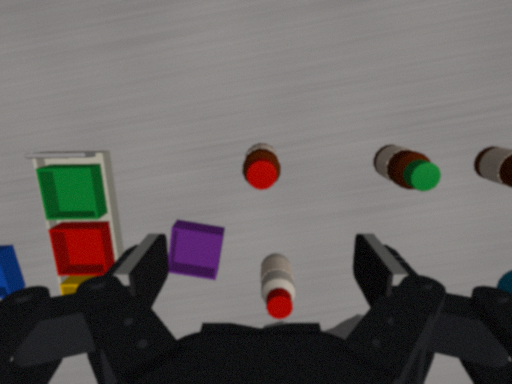

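Request:
drive_tool --moves '[[[0.085,0,-0.001,0.04,0],[0.085,0,0,0.04,0],[0.085,0,0,0.04,0],[0.085,0,0,0.03,0],[0.085,0,0,0.025,0],[0.085,0,0,0.017,0],[0.085,0,0,0.01,0],[0.085,0,0,0,0]]]'

```text
time_s: 3.35
eef_pos: [453.7, 40.6, 28.5]
orientation: [-0.001, 0.084, 0.996, -0.0]
contact_force: [0.6, 0.6, 0.3]
opening: 85.0
finger_force: 0.0
```

Request:
drive_tool --moves '[[[0.03,0,0,0,0],[0.03,0,0,0,0],[0.03,0,0,0,0],[0.03,0,0,0,0],[0.03,0,0,0,0],[0.03,0,0,0,0],[0.03,0,0,0,0],[0.03,0,0,0,0]]]' --force 30

```text
time_s: 4.15
eef_pos: [455.0, 39.8, 30.2]
orientation: [0.001, 0.085, 0.996, 0.0]
contact_force: [-1.4, 0.9, 6.1]
opening: 39.0
finger_force: 29.5
```

Request:
drive_tool --moves '[[[0.03,0,0,-0.005,0],[0.03,0,0,-0.015,0],[0.03,0,0,-0.02,0],[0.03,0,0,-0.02,0],[0.03,-0.004,-0.008,-0.015,0],[0.03,-0.008,-0.016,-0.005,0],[0.03,-0.011,-0.022,0,0],[0.03,-0.012,-0.024,0,0],[0.03,-0.012,-0.024,0,0],[0.03,-0.012,-0.024,0,0]]]'

```text
time_s: 5.15
eef_pos: [492.7, -87.7, 109.8]
orientation: [0.0, 0.085, 0.996, -0.0]
contact_force: [-0.5, -0.1, -0.9]
opening: 38.9
finger_force: 30.5
```

Request:
drive_tool --moves '[[[0.03,-0.012,-0.024,0,0],[0.03,-0.012,-0.024,0,0],[0.03,-0.011,-0.022,0,0],[0.03,-0.008,-0.018,0,0],[0.03,-0.005,-0.01,0,0],[0.03,-0.002,-0.005,0,0],[0.03,0,0,0,0],[0.03,0,0,0,0]]]'

```text
time_s: 5.95
eef_pos: [524.3, -195.4, 109.3]
orientation: [-0.0, 0.084, 0.996, 0.0]
contact_force: [-1.1, 0.5, -0.6]
opening: 39.0
finger_force: 30.5
```

```bash
python3 look.py w2; python3 -c "
from h import *
go(524.5,-197,37)"
```

```text
red 4081 [257. 190.] [79. 84.] depth pt [ 504.8 -194.3   86.5] z88 [ 504.4 -194.2] z30 [ 520.5 -197.6]
red 5267 [260. 290.] [75. 86.] depth pt [ 515.1 -194.2  166. ] z88 [ 566.1 -203.1] z30 [ 604.1 -209.7]
green 7899 [256.  91.] [93. 91.] depth pt [ 449.8 -186.2    6.6] z88 [ 452.8 -185.6] z30 [ 450.7 -186. ]
vial origin 0.97 [260. 219.] [ 554.8 -201.5]
cup origin 0.66 [258. 184.] [ 522.6 -197.4]
cup origin 0.62 [424. 191.] [551.4 -63.2]
cup origin 0.59 [110. 225.] [ 536.8 -328.5]
tcp [ 524.5 -195.5  109.4] shift tool mm [-0.3 -1.5 72.4] tooly [0.168 0.986 0.   ] t 6.1 open 38.8 ff 30.5
```

View pics/w2.png

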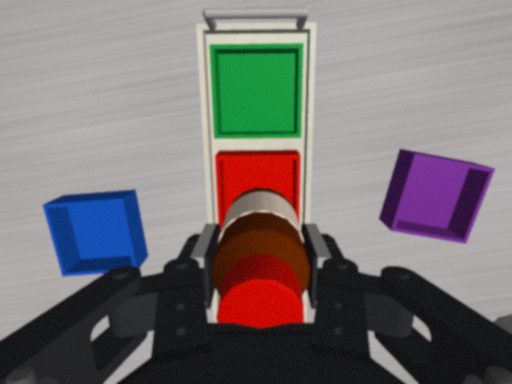

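Request:
drive_tool --moves '[[[0.03,0,-0.0025,0.005,0],[0.03,0,0,0.015,0],[0.03,0,0,0.02,0],[0.03,0,0,0.013,0],[0.03,0,0,0.008,0],[0.03,0,0,0.004,0],[0.03,0,0,0.003,0],[0.03,0,0,0.002,0],[0.03,0,0,0.001,0],[0.03,0,0,0,0]]]'

```text
time_s: 7.1
eef_pos: [524.3, -199.1, 38.6]
orientation: [0.0, 0.085, 0.996, -0.0]
contact_force: [0.5, -0.4, -1.3]
opening: 38.8
finger_force: 30.5
```

Request:
drive_tool --moves '[[[0.03,0,0.0005,0.001,0],[0.03,0,0,0.001,0],[0.03,0,0,0,0]]]'

```text
time_s: 7.4
eef_pos: [524.5, -198.6, 37.3]
orientation: [0.001, 0.085, 0.996, -0.0]
contact_force: [-1.1, 0.7, 7.3]
opening: 39.0
finger_force: 31.2
```

Request:
drive_tool --moves '[[[0.05,0,0,0,0],[0.06,0,0,0,0],[0.075,0,0,0,0],[0.075,0,0,-0.01,0],[0.075,0,0,-0.03,0],[0.08,0,0,-0.045,0],[0.085,0,0,-0.045,0],[0.085,0,0,-0.04,0],[0.085,0,0,-0.02,0],[0.085,0,0,0,0]]]'

```text
time_s: 8.4
eef_pos: [525.7, -199.2, 230.5]
orientation: [0.003, 0.085, 0.996, -0.001]
contact_force: [-0.5, -0.5, -0.4]
opening: 85.1
finger_force: 0.0
```

```bash
python3 look.py w3; python3 -c "
from h import *
go(506,312.5,230)"
```

```text
red 2460 [262. 160.] [56. 55.] depth pt [ 511.3 -195.8   94.3] z88 [ 512.5 -196. ] z30 [ 523.3 -197.6]
red 374 [504. 206.] [29. 15.] depth pt [596.4  25.9  88.1] z88 [596.5  26. ] z30 [624.5  69.6]
yellow 2840 [262. 220.] [54. 53.] depth pt [ 603.1 -210.6    6.4] z88 [ 571.  -205.5] z30 [ 593.8 -209.2]
green 3315 [262.  92.] [59. 57.] depth pt [ 450.2 -185.8    6.3] z88 [ 452.2 -186.2] z30 [ 450.8 -185.9]
vial origin 0.6 [265. 154.] [ 522.4 -194.2]
cup origin 0.89 [374. 165.] [556.6 -66.5]
cup origin 0.62 [261. 157.] [ 524.2 -198.7]
cup origin 0.59 [158. 184.] [ 535.6 -329.2]
cup origin 0.26 [488. 287.] [750.4  73.2]
tcp [ 523.6 -198.3  225.8] shift tool mm [103.7 500.5  -4. ] tooly [0.169 0.986 0.   ] t 8.55 open 85.0 ff 0.0
```

View pics/w3.png

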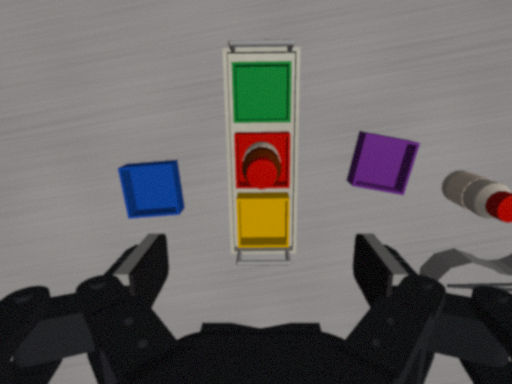

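Red stands upright in the red cup (px 262,160). Next I go to the yellow-capped bottle.

Request:
drive_tool --moves '[[[0.085,0.003,0.015,0,0],[0.085,0.007,0.035,0,0],[0.085,0.009,0.043,0,0],[0.085,0.009,0.043,0,0],[0.085,0.009,0.043,0,0],[0.085,0.009,0.043,0,0],[0.085,0.009,0.043,0,0],[0.085,0.009,0.043,0,0],[0.085,0.009,0.043,0,0],[0.085,0.009,0.043,0,0]]]'

```text
time_s: 9.55
eef_pos: [508.3, 206.3, 225.2]
orientation: [-0.001, 0.084, 0.996, -0.0]
contact_force: [0.3, -0.6, -0.1]
opening: 84.7
finger_force: 0.0
```

Request:
drive_tool --moves '[[[0.085,0.009,0.043,0,0],[0.085,0.007,0.035,0,0],[0.085,0.004,0.02,0,0],[0.085,0.002,0.009,0,0],[0.085,0,0,0,0],[0.085,0,0,0,0]]]'

```text
time_s: 10.15
eef_pos: [506.3, 311.4, 225.7]
orientation: [-0.0, 0.085, 0.996, -0.001]
contact_force: [-1.3, -0.4, -0.6]
opening: 85.1
finger_force: 0.0
```

```bash
python3 look.py w4; python3 -c "
from h import *
go(506,312.5,29)"
```

```text
yellow 821 [264. 174.] [31. 32.] depth pt [504.1 314.1  88.6] z88 [504.2 314.1] z30 [517.4 312.3]
green 760 [134. 171.] [30. 32.] depth pt [481.2 196.3  87.6] z88 [481.2 196.5] z30 [489.5 170.3]
vial origin 0.74 [264. 161.] [508.5 314.1]
cup origin 0.24 [264. 160.] [505.9 315.2]
tcp [506.8 311.1 226.3] shift tool mm [  1.1   1.4 197.3] tooly [ 0.171  0.985 -0.001] t 10.3 open 84.9 ff 0.0
```

View pics/w4.png

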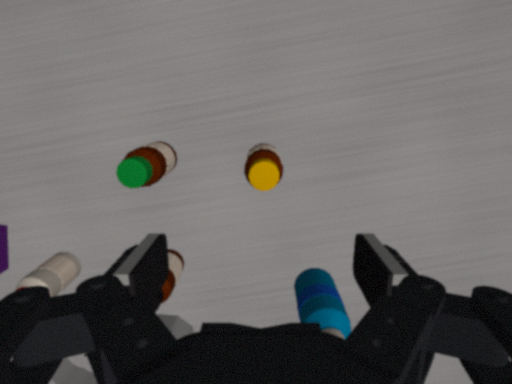

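Yellow-capped amber bottle is at px (264,174), between the fingers, with clear space on both sides.

Request:
drive_tool --moves '[[[0.085,0.002,0.002,0.04,0],[0.085,0,0,0.04,0],[0.085,0,0,0.04,0],[0.085,0,0,0.03,0],[0.085,0,0,0.022,0],[0.085,0,0,0.015,0],[0.085,0,0,0.01,0],[0.085,0,0,0,0]]]'

```text
time_s: 11.1
eef_pos: [504.4, 314.0, 28.3]
orientation: [-0.001, 0.085, 0.996, -0.001]
contact_force: [-0.7, 0.7, 0.3]
opening: 84.9
finger_force: 0.0
```

Request:
drive_tool --moves '[[[0.03,0,0,0,0],[0.03,0,0,0,0],[0.03,0,0,0,0],[0.03,0,0,0,0],[0.03,0,0,0,0],[0.03,0,0,0,0],[0.03,0,0,0,0],[0.03,0,0,0,0]]]' --force 30

```text
time_s: 11.9
eef_pos: [505.3, 315.3, 30.3]
orientation: [0.001, 0.085, 0.996, 0.0]
contact_force: [-1.0, -0.5, 6.0]
opening: 38.8
finger_force: 30.1
```

```bash
python3 -c "
from h import *
go(596.3,-210.5,150)"
```

```text
tcp [505.3 315.3  30.3] shift tool mm [-178.8 -502.7 -119.9] tooly [0.169 0.986 0.001] t 11.9 open 38.8 ff 30.1
```

Request:
drive_tool --moves '[[[0.03,0,0,-0.005,0],[0.03,0,0,-0.015,0],[0.03,0,0,-0.025,0],[0.03,0,0,-0.025,0],[0.03,0,0,-0.025,0],[0.03,-0.002,-0.007,-0.02,0],[0.03,-0.006,-0.016,-0.005,0],[0.03,-0.009,-0.025,0,0],[0.03,-0.011,-0.03,0,0],[0.03,-0.011,-0.03,0,0]]]'

```text
time_s: 12.9
eef_pos: [524.6, 199.7, 148.5]
orientation: [-0.001, 0.085, 0.996, -0.001]
contact_force: [1.1, -0.6, -0.7]
opening: 38.7
finger_force: 30.4
```

Request:
drive_tool --moves '[[[0.03,-0.011,-0.031,0,0],[0.03,-0.011,-0.031,0,0],[0.03,-0.011,-0.031,0,0],[0.03,-0.011,-0.031,0,0],[0.03,-0.011,-0.031,0,0],[0.03,-0.011,-0.031,0,0],[0.03,-0.011,-0.031,0,0],[0.03,-0.011,-0.031,0,0],[0.03,-0.011,-0.031,0,0],[0.03,-0.011,-0.031,0,0]]]'

```text
time_s: 13.9
eef_pos: [579.8, -124.6, 148.3]
orientation: [-0.001, 0.085, 0.996, -0.0]
contact_force: [1.3, -0.5, -0.6]
opening: 39.1
finger_force: 30.4
```

```bash
python3 -c "
from h import *
go(596.3,-210.5,150)"
```

```text
tcp [ 579.8 -124.6  148.3] shift tool mm [-30.8 -81.8  -1.7] tooly [ 0.17   0.985 -0.001] t 13.9 open 39.1 ff 30.4
```

Request:
drive_tool --moves '[[[0.03,-0.009,-0.025,0,0],[0.03,-0.008,-0.022,0,0],[0.03,-0.006,-0.016,0,0],[0.03,-0.004,-0.01,0,0],[0.03,-0.002,-0.006,0.01,0],[0.03,-0.001,-0.002,0.015,0],[0.03,0,0,0.015,0],[0.03,0,0,0,0],[0.03,0,0,0,0]]]'

```text
time_s: 14.8
eef_pos: [596.7, -205.9, 108.9]
orientation: [-0.001, 0.084, 0.996, 0.0]
contact_force: [0.1, -1.4, -0.9]
opening: 38.8
finger_force: 30.4
```

```bash
python3 look.py w5; python3 -c "
from h import *
go(596.3,-210.5,37)"
```

```text
red 7628 [255.  92.] [94. 93.] depth pt [ 526.  -196.7   94.3] z88 [ 525.7 -196.8] z30 [ 523.8 -197.4]
yellow 4204 [256. 191.] [78. 84.] depth pt [ 578.1 -205.6   83.4] z88 [ 576.8 -205.3] z30 [ 592.9 -208.9]
yellow 5058 [263. 292.] [86. 72.] depth pt [ 587.1 -203.8  167.2] z88 [ 639.6 -212.1] z30 [ 678.1 -218.1]
green 2442 [254.  13.] [94. 26.] depth pt [ 470.  -189.3    6.7] z88 [ 490.3 -191.2] z30 [ 475.8 -189.8]
vial origin 0.73 [257.  93.] [ 523.8 -196.8]
cup origin 0.97 [433. 104.] [554.7 -64.2]
cup origin 0.86 [ 91. 139.] [ 536.1 -332.1]
tcp [ 597.3 -206.6  110. ] shift tool mm [ 0.5 -4.  73. ] tooly [ 0.168  0.986 -0.   ] t 14.95 open 39.2 ff 30.4
```

View pics/w5.png

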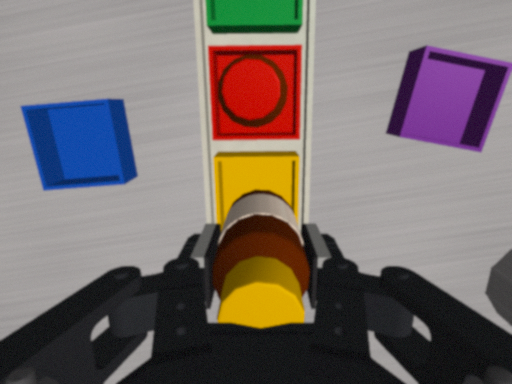

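Request:
drive_tool --moves '[[[0.03,0,-0.0035,0.005,0],[0.03,0,0,0.015,0],[0.03,0,0,0.02,0],[0.03,0,0,0.013,0],[0.03,0,0,0.008,0],[0.03,0,0,0.004,0],[0.03,0,0,0.003,0],[0.03,0,0,0.002,0],[0.03,0,0,0.001,0],[0.03,0,0,0,0]]]'

```text
time_s: 15.95
eef_pos: [596.4, -210.4, 38.6]
orientation: [0.0, 0.085, 0.996, -0.0]
contact_force: [0.9, 0.3, -0.2]
opening: 39.4
finger_force: 30.4
```

Request:
drive_tool --moves '[[[0.03,0,0,0.001,0],[0.03,0,0,0.001,0],[0.03,0,0,0,0]]]'

```text
time_s: 16.25
eef_pos: [596.6, -210.5, 37.4]
orientation: [0.001, 0.085, 0.996, -0.0]
contact_force: [-2.3, 0.0, 6.3]
opening: 38.8
finger_force: 31.0
```

Request:
drive_tool --moves '[[[0.05,0,0,0,0],[0.06,0,0,0,0],[0.075,0,0,0,0],[0.075,0,0,-0.01,0],[0.075,0,0,-0.03,0],[0.08,0,0,-0.045,0],[0.085,0,0,-0.045,0],[0.085,0,0,-0.04,0],[0.085,0,0,-0.02,0],[0.085,0,0,0,0]]]'

```text
time_s: 17.25
eef_pos: [597.9, -210.9, 231.0]
orientation: [0.004, 0.085, 0.996, -0.001]
contact_force: [-0.5, -0.6, -0.9]
opening: 85.0
finger_force: 0.0
```

```bash
python3 look.py w6; python3 -c "
from h import *
go(482.5,193,225)"
```

```text
red 2176 [261.  92.] [58. 60.] depth pt [ 524.9 -198.5   94.6] z88 [ 524.8 -198.4] z30 [ 523.5 -198.2]
red 996 [261.  91.] [36. 34.] depth pt [ 524.1 -198.3   94.1] z88 [ 524.  -198.3] z30 [ 522.5 -198.1]
yellow 2542 [262. 161.] [56. 56.] depth pt [ 584.4 -207.7   93.6] z88 [ 585.5 -207.9] z30 [ 596.5 -209.6]
green 2986 [261.  25.] [50. 60.] depth pt [ 455.4 -186.6    6.6] z88 [ 472.2 -189.4] z30 [ 460.2 -187.4]
vial origin 0.89 [263.  93.] [ 523.8 -195.9]
vial origin 0.46 [467. 127.] [603.  35.]
cup origin 0.96 [150. 127.] [ 539.2 -332.6]
cup origin 0.83 [382. 101.] [556.1 -63.5]
cup origin 0.6 [466. 126.] [600.2  30.7]
tcp [ 595.7 -210.2  225.7] shift tool mm [179.7 378.3   1. ] tooly [0.169 0.986 0.   ] t 17.4 open 85.2 ff 0.0
```

View pics/w6.png

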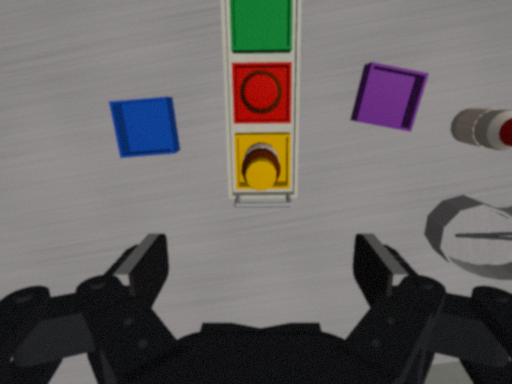

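Red (261,92) and yellow (262,161) both stand upright in their cups. Next is green.

Request:
drive_tool --moves '[[[0.085,0.008,0.015,0,0],[0.085,0.015,0.032,0,0],[0.085,0.019,0.04,0,0],[0.085,0.019,0.04,0,0],[0.085,0.019,0.04,0,0],[0.085,0.019,0.04,0,0],[0.085,0.019,0.04,0,0],[0.085,0.019,0.04,0,0],[0.085,0.019,0.04,0,0],[0.085,0.015,0.032,0,0]]]'

```text
time_s: 18.4
eef_pos: [485.5, 175.7, 225.4]
orientation: [-0.001, 0.083, 0.997, 0.0]
contact_force: [0.1, -0.4, -0.1]
opening: 84.8
finger_force: 0.0
```

Request:
drive_tool --moves '[[[0.085,0.006,0.013,0,0],[0.085,0.003,0.006,0,0],[0.085,0,0,0,0],[0.085,0,0,0,0]]]'

```text
time_s: 18.8
eef_pos: [483.0, 190.9, 226.0]
orientation: [-0.0, 0.086, 0.996, -0.001]
contact_force: [-0.1, -0.1, -0.0]
opening: 85.1
finger_force: 0.0
```

```bash
python3 look.py w7; python3 -c "
from h import *
go(482.5,193,29)"
```

```text
green 685 [264. 175.] [28. 29.] depth pt [481.5 193.4  89.4] z88 [481.8 193.3] z30 [495.1 191.5]
cup origin 0.83 [ 79. 248.] [555.3 -59.3]
tcp [483.2 191.  226.2] shift tool mm [  1.    2.  197.2] tooly [ 0.172  0.985 -0.001] t 18.95 open 85.1 ff 0.0
```

View pics/w7.png

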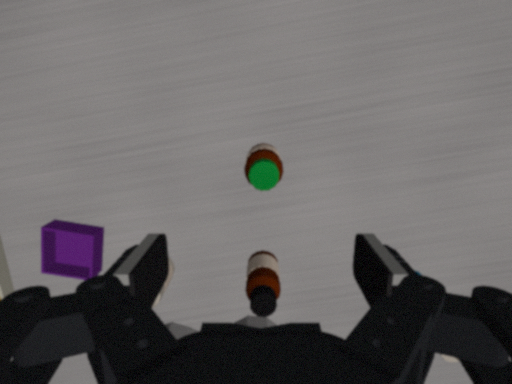

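Green-capped amber bottle is at px (264,175). The black-capped one at (262,285) is well clear.

Request:
drive_tool --moves '[[[0.085,0.001,0.002,0.04,0],[0.085,0,0,0.04,0],[0.085,0,0,0.04,0],[0.085,0,0,0.03,0],[0.085,0,0,0.022,0],[0.085,0,0,0.015,0],[0.085,0,0,0.01,0],[0.085,0,0,0,0]]]'

```text
time_s: 19.75
eef_pos: [481.8, 193.8, 28.3]
orientation: [-0.001, 0.085, 0.996, -0.001]
contact_force: [-0.3, 0.0, -0.8]
opening: 85.2
finger_force: 0.0
```

Request:
drive_tool --moves '[[[0.03,0,0,0,0],[0.03,0,0,0,0],[0.03,0,0,0,0],[0.03,0,0,0,0],[0.03,0,0,0,0],[0.03,0,0,0,0],[0.03,0,0,0,0],[0.03,0,0,0,0]]]' --force 30

```text
time_s: 20.55
eef_pos: [482.6, 194.9, 30.2]
orientation: [0.001, 0.085, 0.996, 0.0]
contact_force: [-1.0, 0.1, 6.8]
opening: 39.4
finger_force: 29.8
```

```bash
python3 -c "
from h import *
go(450.8,-185.5,150)"
```

```text
tcp [482.6 194.9  30.2] shift tool mm [ -33.1 -380.2 -120. ] tooly [0.169 0.986 0.001] t 20.55 open 39.4 ff 29.8
```

Request:
drive_tool --moves '[[[0.03,0,0,-0.005,0],[0.03,0,0,-0.015,0],[0.03,0,0,-0.025,0],[0.03,0,0,-0.025,0],[0.03,0,0,-0.025,0],[0.03,-0.001,-0.007,-0.02,0],[0.03,-0.001,-0.016,-0.005,0],[0.03,-0.002,-0.025,0,0],[0.03,-0.003,-0.03,0,0],[0.03,-0.003,-0.03,0,0]]]'

```text
time_s: 21.55
eef_pos: [473.3, 85.8, 149.7]
orientation: [0.0, 0.084, 0.996, 0.0]
contact_force: [-0.0, 0.3, -0.6]
opening: 39.3
finger_force: 30.5
```

Request:
drive_tool --moves '[[[0.03,-0.003,-0.031,0,0],[0.03,-0.003,-0.031,0,0],[0.03,-0.003,-0.031,0,0],[0.03,-0.003,-0.031,0,0],[0.03,-0.003,-0.031,0,0],[0.03,-0.003,-0.031,0,0],[0.03,-0.002,-0.03,0,0],[0.03,-0.002,-0.025,0,0],[0.03,-0.001,-0.016,0,0],[0.03,0,-0.008,0,0]]]'

```text
time_s: 22.55
eef_pos: [451.0, -180.2, 149.5]
orientation: [0.0, 0.086, 0.996, -0.0]
contact_force: [0.1, -0.4, -2.0]
opening: 39.1
finger_force: 30.5
```

Request:
drive_tool --moves '[[[0.03,0,-0.003,0.01,0],[0.03,0,0,0.015,0],[0.03,0,0,0.015,0],[0.03,0,0,0,0],[0.03,0,0,0,0]]]'

```text
time_s: 23.05
eef_pos: [451.0, -180.4, 109.0]
orientation: [-0.001, 0.084, 0.996, 0.0]
contact_force: [-0.6, -0.2, -0.4]
opening: 39.2
finger_force: 30.5
```

```bash
python3 look.py w8; python3 -c "
from h import *
go(450.8,-185.5,37)"
```

```text
green 3746 [253. 187.] [70. 82.] depth pt [ 450.4 -186.5    6.6] z88 [ 428.9 -180.9] z30 [ 444.3 -184.9]
green 4009 [258. 294.] [68. 86.] depth pt [ 442.2 -180.   166.5] z88 [ 494.5 -189.7] z30 [ 533.1 -196.9]
cup origin 0.59 [408. 271.] [550.  -64.1]
tcp [ 451.6 -181.2  109.9] shift tool mm [ 0.1 -4.4 72.9] tooly [ 0.168  0.986 -0.   ] t 23.2 open 39.2 ff 30.5
```

View pics/w8.png

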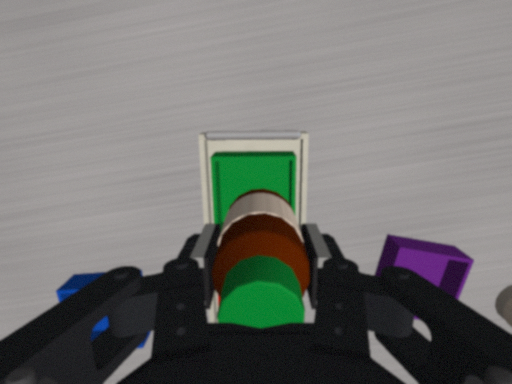

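Request:
drive_tool --moves '[[[0.03,0,-0.0045,0.005,0],[0.03,0,0,0.015,0],[0.03,0,0,0.02,0],[0.03,0,0,0.013,0],[0.03,0,0,0.008,0],[0.03,0,0,0.004,0],[0.03,0,0,0.003,0],[0.03,0,0,0.002,0],[0.03,0,0,0.001,0],[0.03,0,0,0,0]]]'

```text
time_s: 24.2
eef_pos: [450.4, -185.9, 38.5]
orientation: [0.0, 0.085, 0.996, -0.0]
contact_force: [0.5, -0.2, -2.0]
opening: 39.2
finger_force: 30.5
```

Request:
drive_tool --moves '[[[0.03,0,0,0.001,0],[0.03,0,0,0.001,0],[0.03,0,0,0,0]]]'

```text
time_s: 24.5
eef_pos: [450.6, -186.0, 37.2]
orientation: [0.001, 0.085, 0.996, -0.0]
contact_force: [-2.1, 0.2, 9.3]
opening: 39.1
finger_force: 31.4
```

Request:
drive_tool --moves '[[[0.05,0,0,0,0],[0.06,0,0,0,0],[0.075,0,0,0,0],[0.075,0,0,-0.01,0],[0.075,0,0,-0.03,0],[0.08,0,0,-0.045,0],[0.085,0,0,-0.045,0],[0.085,0,0,-0.04,0],[0.085,0,0,-0.02,0],[0.085,0,0,0,0]]]'

```text
time_s: 25.5
eef_pos: [451.7, -186.3, 230.1]
orientation: [0.003, 0.085, 0.996, -0.001]
contact_force: [0.4, -0.4, -0.5]
opening: 84.8
finger_force: 0.0
```

Request:
drive_tool --moves '[[[0.085,0,0,0,0],[0.085,0,0,0,0],[0.085,0,0,0,0],[0.085,0,0,0,0]]]'

```text
time_s: 25.9
eef_pos: [449.9, -185.7, 225.4]
orientation: [-0.001, 0.085, 0.996, 0.0]
contact_force: [-0.1, 0.2, 0.0]
opening: 85.4
finger_force: 0.0
```

```bash
python3 look.py w9; python3 -c "
from h import *
p=ctrl.capture('scene')
a=cv2.resize(cv2.imread('pics/w9.png'),(400,300)); b=cv2.resize(p['color'],(400,300)); cv2.imwrite('pics/f.png',np.hstack([a,b]))"
```

```text
red 2204 [261. 232.] [69. 52.] depth pt [ 510.3 -195.9   74.3] z88 [ 504.4 -194.9] z30 [ 529.2 -199.1]
red 479 [499. 278.] [27. 22.] depth pt [593.8  34.2  87.9] z88 [593.8  34.2] z30 [637.1  77.4]
yellow 457 [244. 280.] [53. 14.] depth pt [ 602.5 -234.2    6.2] z88 [ 553.3 -220.8] z30 [ 588.2 -230.3]
yellow 606 [278. 280.] [52. 17.] depth pt [ 609.1 -189.5    6.7] z88 [ 558.6 -186.2] z30 [ 594.6 -188.6]
yellow 706 [260. 313.] [30. 27.] depth pt [ 587.6 -209.7   96.3] z88 [ 593.9 -210.7] z30 [ 637.2 -218.2]
green 2128 [261. 165.] [56. 55.] depth pt [ 437.8 -183.6   93.9] z88 [ 439.  -183.7] z30 [ 450.2 -185.6]
vial origin 0.55 [262. 222.] [ 528.3 -197. ]
cup origin 0.59 [260. 224.] [ 529.6 -199.8]
cup origin 0.55 [161. 244.] [ 534.4 -329.1]
```

View pics/f.png

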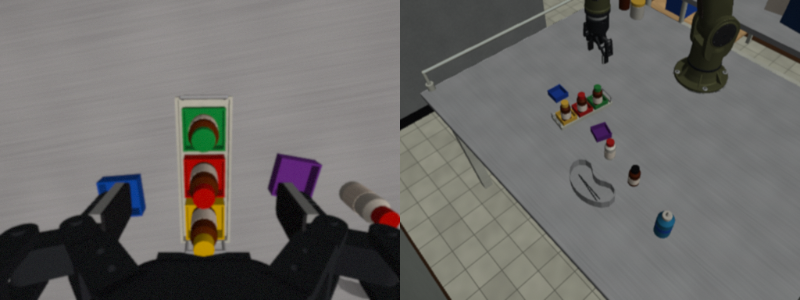

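All three bottles stand upright in the cups of their colour, and the bystanders look unmoved. The gripper is clear, so I am handing in.

```bash
python3 -c "
from station import ctrl
print(ctrl.hand_in())"
```

```text
the job is handed in; nothing more can be done
None
```

I handed the job in: the last pictures show the red, yellow and green bottles, loaded in that order, standing upright in their own cups with the look-alikes, kidney dish and squeeze bottle undisturbed; the hand-in returned no verdict.

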